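Find the free port of the cold box with a stem thermometer

TASK

Take the stem thermometer out of its stand and put it into the one probe port on the cold box's sloped panel that takes the stem all the way; behind each of the others an ice pack, which you can feel but not see, stops the stem early. Leave it fully home, its collar flat on the panel, and guide it down in the grip: do not let it drop in or fall over, and leave the other things on the desk where they stand.

Things in the scene. Friction and masses are not known exactly. Their poses are not given: they have to be found in the camera images.
- thermometer: stem thermometer, 0.12 kg, upright in its stand: steel stem 8 mm thick, 90 mm long, tapered tip; above it a black round collar 36 mm wide, 5 mm thick; above that a white square handle 28 x 28 mm, 56 mm tall. Origin on the axis at the collar's underside: stem from z = 0 to -90 mm, handle from z = 5 to 61 mm. z up along the axis, x and y square to the handle's flat sides.
- stand_hole (a point): the hole in which the thermometer stands at the start: centre of the mouth (12 mm wide) in the top of a fixed steel stand (top 60 x 72 mm, 105 mm high, base 90 x 90 mm). z up.
- cold_box: grey insulated medicine carrier, fixed, 200 mm deep (x) and 270 mm wide (y), flat dark lid at the back 126 mm high (a grip plate on it 130 mm), and in front of it a grey panel with four ports in a row that slopes at 20 degrees from 126 mm down to 90 mm at the front. Origin at the centre of the underside; its front (-x) faces the robot; z up.
- port0 (a point): right-most of the four ports in the panel, 60 mm apart, seen from the robot: opening 11.5 mm wide in a dark ring, a dark slit seal inside gives way freely. Point: centre of its mouth on the panel's face; z points straight out of the port (20 degrees off vertical, to the box's front). Three ports have an ice pack 35 to 40 mm below the mouth, one is free for over 90 mm.
- port1 (a point): second from the right of the four ports in the panel, 60 mm apart, seen from the robot: opening 11.5 mm wide in a dark ring, a dark slit seal inside gives way freely. Point: centre of its mouth on the panel's face; z points straight out of the port (20 degrees off vertical, to the box's front). Three ports have an ice pack 35 to 40 mm below the mouth, one is free for over 90 mm.
- port2 (a point): third from the right of the four ports in the panel, 60 mm apart, seen from the robot: opening 11.5 mm wide in a dark ring, a dark slit seal inside gives way freely. Point: centre of its mouth on the panel's face; z points straight out of the port (20 degrees off vertical, to the box's front). Three ports have an ice pack 35 to 40 mm below the mouth, one is free for over 90 mm.
- port3 (a point): left-most of the four ports in the panel, 60 mm apart, seen from the robot: opening 11.5 mm wide in a dark ring, a dark slit seal inside gives way freely. Point: centre of its mouth on the panel's face; z points straight out of the port (20 degrees off vertical, to the box's front). Three ports have an ice pack 35 to 40 mm below the mouth, one is free for over 90 mm.
- pill_jar: yellow jar with a white cap, 48 mm wide, 85 mm tall; bystander. Origin at the centre of its underside.
- syringe_carton: white paper carton 120 x 75 x 60 mm with a green band; bystander. Origin at the centre of its underside.
- steel_cup: open steel cup, 76 mm wide, 75 mm tall; bystander. Origin at the centre of its underside.
Things that resemble listed ones, but are neither listed nor needed, are in the scene too. There is more than one size of the thermometer; the one meant has the size given above.

How it is judged (in metres and radians):
At the end, for the whole second after the job is handed in: The thermometer rests, released, in the free port: the centre of its collar's underside within 6 mm of the centre of the port's mouth and its axis within 7 degrees of the port's (((distance between thermometer and port0 below 0.006 m and angle between the z axis of thermometer and the z axis of port0, either way round below 0.12 rad) or (distance between thermometer and port1 below 0.006 m and angle between the z axis of thermometer and the z axis of port1, either way round below 0.12 rad) or (distance between thermometer and port2 below 0.006 m and angle between the z axis of thermometer and the z axis of port2, either way round below 0.12 rad) or (distance between thermometer and port3 below 0.006 m and angle between the z axis of thermometer and the z axis of port3, either way round below 0.12 rad)) and linear speed of thermometer below 0.01 m/s); the robot touches nothing.
It fails at once if the thermometer falls freely, faster than 0.4 m/s out of the fingers (linear speed of thermometer above 0.4 m/s and contact force between the fingers and thermometer below 0.2 N).
It fails at once if the thermometer is tipped more than 60 degrees from upright (angle between thermometer's own z axis and vertical above 1.05 rad).
It fails at once if the pill jar is moved more than 30 mm (distance of pill_jar from where it was at the start of the episode above 0.03 m).
It fails at once if the syringe carton is moved more than 30 mm (distance of syringe_carton from where it was at the start of the episode above 0.03 m).
It fails at once if the steel cup is moved more than 30 mm (distance of steel_cup from where it was at the start of the episode above 0.03 m).
It also fails if it takes over 58 s, if anything falls off the work surface, if the arm or the gripper's body presses on something with over 40 N, if the wrist force passes 120 N, or if a joint passes its speed limit or range.

ROBOT

A 6-joint arm with a two-finger parallel gripper is mounted at the origin on the work surface. World frame = base frame: x ahead of the robot, y to its left, z up, the work surface at z = 0. Lengths are in mm, angles in rad, forces in N, time in s.
With the tool pointing down it reaches from about 275 to 1000 mm from the base axis. Payload 8.4 kg.
Tool frame: the origin (TCP) lies between the finger pads; the fingertips stand r.nose_length ahead of it and the grasp point (between the pads) lies 8 mm behind it (r.nose_length is the distance from the TCP to the fingertips, in mm); y points along the fingers, x is the direction in which the jaws open and shut, and the axes are right-handed (so a half turn about y gives the same grasp; the last joint's range is limited). The gripper opens to 85 mm and grips with 20 to 120 N. Pads are 22 mm wide; open, the fingers measure 114 mm over their backs; the gripper's body (76 mm by 85 mm) begins 54 mm behind the grasp point. The pads swing forward as they close: fully open they stand 13 mm farther back than shut.
Start: joints at [-1.24, 0.353, 1.633, -0, 1.155, -0.002], TCP at [204.18, -590.71, 242.281] pointing down, gripper open.
Joint ranges: [-2.63, 2.63], [-0.92, 2.1], [0.06, 2.66], [-1.3, 4.44], [0, 2.69], [-3.02, 3.02]. Speed limits (rad/s): [2.22, 2.22, 2.79, 3.14, 3.14, 3.14].

INTERFACE

Orientations are given as [roll, pitch, yaw] about the fixed x, y, z axes, in that order (R = Rz(yaw) Ry(pitch) Rx(roll)).
In Python, from rig import r, cams, order gives the robot as it stands. The module is installed in compiled form; this text tells all that it offers.
- The arm moves only by the shell command python3 -m crank 'ROWS' [FORCE]. ROWS is JSON, a list of rows, each a list of 7 numbers: the turn, a rotation vector about the tool's x, y, z in degrees, then the shift along the tool's x, y, z in cm, then the opening, from -1 (shut) to 1 (fully open). A call has exactly 10 rows; each row shifts and turns the pose as measured when the row begins, along the tool's axes as they then stand; what a row does not reach is not made up. A row lasts 1/12 s, in which the tool goes at most 41.7 mm and 7.16 degrees, less where a joint would pass 70% of its speed; a pose out of reach is approached as far as the arm can. A call with a gripper value outside its range is refused whole. The fingers move at their own pace and stop on an object; FORCE is the grip in N (left out, the last holds). Time passes only in rows, so rows that do not move let the fingers close, or fill a call up. It gives the time, the measured TCP pose, the force and the opening at its end, in the units of the state.
- r.sense(): the state, without advancing time (a new reading comes with each control period).
- cams.grab_frame(name): name is "scene" or "top"; returns the picture (420x560x3 uint8, blue, green, red); there is no depth.
- cams.camera_info(name): a dict with "intrinsics" (3x3 intrinsics, pixels), "view" (4x4, takes a point from world to camera coordinates). Camera axes: x right, y up, looking along -z (the intrinsics and any distortion apply to the point x, -y, -z); pixel columns grow to the right and rows downward; lengths in mm; the calibration is good to about 2 mm. A picture is of the moment at which its call begins. camera_info takes no time and is no camera call.
- order.sign_off(): hands the job in, once; it reports no verdict.
The state is a dict: "clock": time; "qpos": joint angles; "qvel": joint speeds; "joint_efforts": joint torques, N m; "eef_pos": TCP position; "tcp_rot": TCP orientation; "contact_force": force on the tool from outside, world axes, zero at the start; "wrist_torque": the same for the moment, N m; "opening": opening from 0.0 (shut) to 1.0 (fully open).
Only numpy, scipy, OpenCV 4.12 (cv2) and the standard library are available. Lean on these libraries where they do the work, as an engineer would, in place of code of your own. Each camera call takes 0.05 s, during which the arm holds its last target.

## Working session

There is one attempt and no reset: what is moved stays moved. The work goes in short steps, Python scripts to look and compute and a shell command to move; the robot and the scene stay as the last step left them, time stands still between calls to the robot, and variables do not carry over. Pictures are saved under pics/ and viewed, and the job is handed in when it is done.

```bash
mkdir -p pics; python3 - <<'E'
from rig import r,cams,order
import cv2
for n in ("scene","top"):
    i=cams.grab_frame(n); cv2.imwrite(f"pics/{n}0.png",i)
    c=cams.camera_info(n); print(n,c)
print(r.sense(), r.nose_length)
E
```

```text
scene {'intrinsics': array([[426.69366561,   0.        , 274.66334226],
       [  0.        , 426.69366561, 206.73917092],
       [  0.        ,   0.        ,   1.        ]]), 'view': array([[ 7.56622401e-01,  6.53847789e-01,  2.36874730e-03,
        -4.26062945e+02],
       [-4.17389948e-01,  4.80202171e-01,  7.71486556e-01,
         1.28094537e+02],
       [ 5.03297301e-01, -5.84712702e-01,  6.36241214e-01,
        -1.37641851e+03],
       [ 0.00000000e+00,  0.00000000e+00,  0.00000000e+00,
         1.00000000e+00]])}
top {'intrinsics': array([[530.50877645,   0.        , 281.04522376],
       [  0.        , 530.50877645, 211.83785468],
       [  0.        ,   0.        ,   1.        ]]), 'view': array([[ 7.61963356e-03, -9.99693053e-01,  2.35741722e-02,
         2.62308018e+00],
       [ 9.97345196e-01,  9.30482873e-03,  7.22217388e-02,
        -5.49379650e+02],
       [-7.24189241e-02,  2.29612842e-02,  9.97109963e-01,
        -1.44643455e+03],
       [ 0.00000000e+00,  0.00000000e+00,  0.00000000e+00,
         1.00000000e+00]])}
{'clock': 0.1, 'qpos': array([-1.24036858e+00,  3.53557541e-01,  1.63404005e+00,  3.98973363e-05,
        1.15519658e+00, -2.40602673e-03]), 'qvel': array([ 0.00200225, -0.00108598, -0.00201593, -0.00010877,  0.00164789,
       -0.00043123]), 'joint_efforts': array([-2.52651298e-04, -6.06356335e+01, -3.42817748e+01, -8.55140888e-05,
        3.77841963e-03,  2.43363968e-05]), 'eef_pos': array([ 204.07975111, -590.31916603,  241.65851532]), 'tcp_rot': array([-1.57075695e+00,  1.20141943e-03, -1.23797866e+00]), 'contact_force': array([-0.86481618, -0.47141304,  0.19357285]), 'wrist_torque': array([ 0.03531363, -0.02986647, -0.02346998]), 'opening': 1.0045794054321413} 11.0
```

View pics/scene0.png

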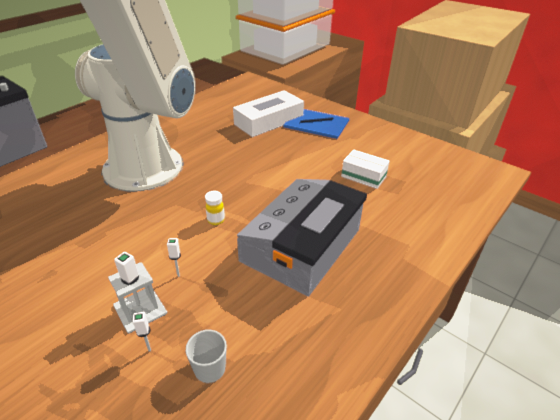

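View pics/top0.png

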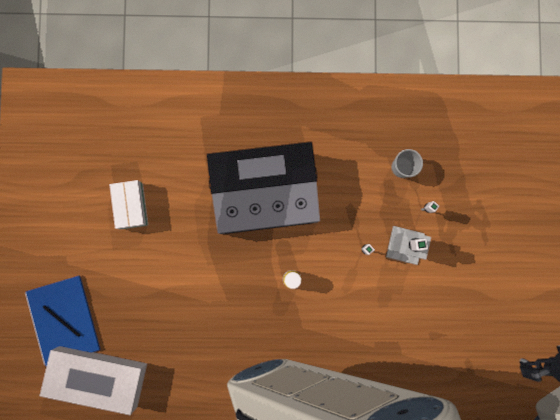

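```bash
python3 - <<'E'
import cv2,numpy as np
t=cv2.imread("pics/top0.png"); s=cv2.imread("pics/scene0.png")
a=cv2.resize(t[195:275,350:450],None,fx=5,fy=5,interpolation=cv2.INTER_CUBIC)
b=cv2.resize(s[230:350,100:200],None,fx=4,fy=4,interpolation=cv2.INTER_CUBIC)
c=np.zeros((600,800,3),np.uint8)
c[:400,:400]=a[:,:400]; c[:480,400:800]=b
cv2.imwrite("pics/z1.png",c)
a=cv2.resize(t[135:240,200:325],None,fx=5,fy=5,interpolation=cv2.INTER_CUBIC)
cv2.imwrite("pics/z2.png",a)
a=cv2.resize(s[170:300,230:370],None,fx=4,fy=4,interpolation=cv2.INTER_CUBIC)
cv2.imwrite("pics/z3.png",a)
E
```

```text
(no output)
```

View pics/z1.png

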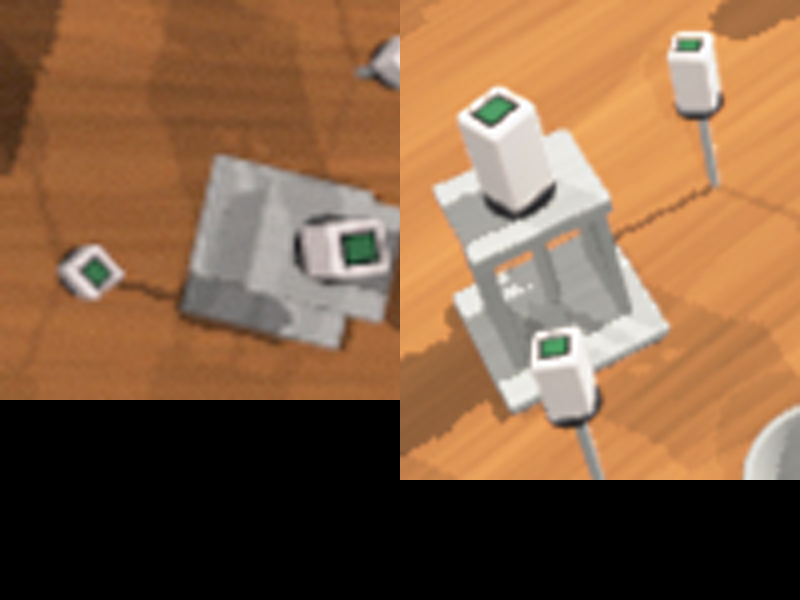

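View pics/z2.png

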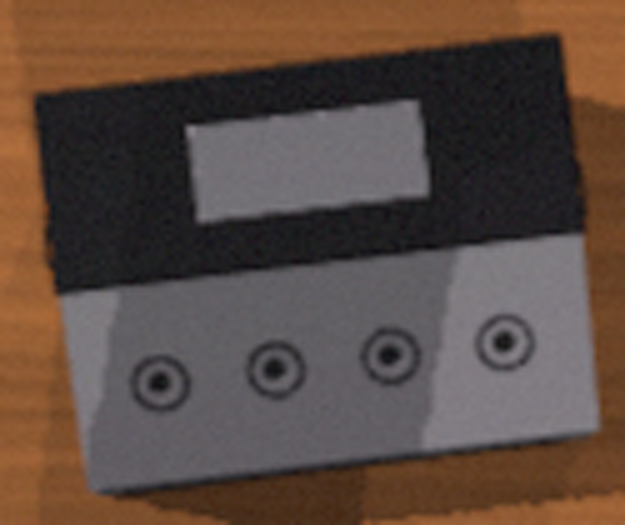

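View pics/z3.png

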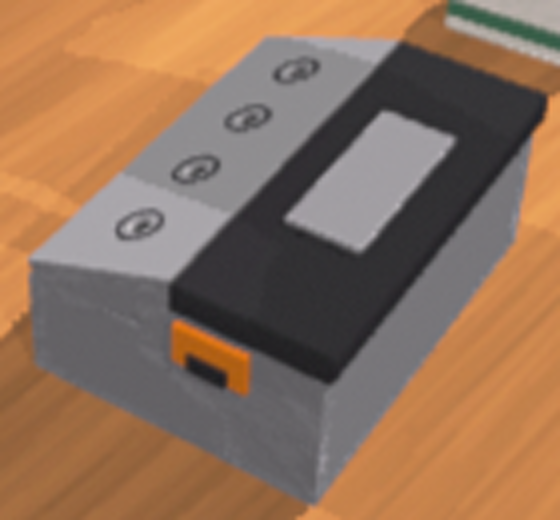

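```bash
cat > h.py <<'E'
import numpy as np,cv2
from scipy.optimize import least_squares
from scipy.spatial.transform import Rotation as Ro
from rig import r,cams,order
def proj(n,P):
    c=cams.camera_info(n);P=np.atleast_2d(P).astype(float)
    q=P@c['view'][:3,:3].T+c['view'][:3,3]; q=q*[1,-1,-1]
    u=q@c['intrinsics'].T; return u[:,:2]/u[:,2:]
def onz(n,uv,z):
    return least_squares(lambda p:(proj(n,[p[0],p[1],z])-uv).ravel(),[500,0]).x
def tri(ut,us):
    f=lambda p:np.r_[(proj('top',p)-ut).ravel(),(proj('scene',p)-us).ravel()]
    s=least_squares(f,[500,0,100]);return s.x,f(s.x)
def crop(z,f,o): return (np.array(z,float)+.5)/f-.5+np.array(o)
E
python3 - <<'E'
from h import *
T=crop([(505,342),(391,356),(276,369),(160,384)],5,(200,135))
S=crop([(140,224),(195,170),(248,118),(297,71)],4,(230,170))
for t,s in zip(T,S):
    p,e=tri(t,s);print(p.round(1),e.round(2))
# box corners on lid top z=126
lidT=crop([(558,36),(37,97)],5,(200,135)) # back right, back left
for t in lidT: print('lid',onz('top',t,126).round(1))
print('latch corner', )
# fit
def model(q):
    x,y,a,px=q
    c,s=np.cos(a),np.sin(a);R=np.array([[c,-s],[s,c]])
    pz=90+(px+100)*np.tan(np.radians(20))
    b=[(px,-90+60*i,pz) for i in range(4)]+[(100,-135,126),(100,135,126),(-100,-135,90),(-100,135,90)]
    b=np.array(b,float); b[:,:2]=b[:,:2]@R.T+[x,y]; return b
Tc=crop([(558,36),(37,97),(600,428),(95,490)],5,(200,135))
Sc=crop([(331,372),(545,98),(32,262),(268,38)],4,(230,170))
def f(q):
    b=model(q);return np.r_[(proj('top',b)-np.r_[T,Tc]).ravel(),(proj('scene',b)-np.r_[S,Sc]).ravel()]
s=least_squares(f,[600,0,0,-50],loss='soft_l1');print(s.x.round(3));print(f(s.x).reshape(-1,2).round(1))
print(model(s.x).round(1))
# thermometer
p,e=tri(crop((361,249),5,(350,195)),crop((94,110),4,(100,230)));print('th top',p.round(1),e.round(2))
for c in [(335,222),(383,218),(388,276),(340,279)]: print(onz('top',crop(c,5,(350,195)),166).round(1))
for c in [(98,88),(144,100),(91,137),(58,117)]: print('s',onz('scene',crop(c,4,(100,230)),166).round(1))
for n,c in [('jar',(291.5,280,85)),('cup',(407,164,75)),('small',(368.5,249,105)),('small2',(433,207,105))]: print(n,onz('top',c[:2],c[2]).round(0))
# stand top edges
for c in [(58,187),(134,400/400*262-0),(165,130),(210,198)]: pass
E
```

```text
[566.7 -41.1 108.9] [-0.12 -0.13 -0.16  0.01]
[558.8  18.  108.1] [-0.07 -0.08 -0.1   0.01]
[551.5  77.8 108.8] [-0.11 -0.13 -0.16  0.01]
[543.5 138.  107.6] [-0.18 -0.22 -0.28  0.02]
lid [724.3 -67.1]
lid [689.2 201.6]
latch corner
[ 6.07464e+02  5.45060e+01  1.29000e-01 -5.25990e+01]
[[ 0.  -0.1]
 [-0.1 -0.2]
 [ 0.  -0.1]
 [ 0.2 -0.3]
 [-0.2  0.1]
 [ 0.1 -0.1]
 [-0.2 -0.9]
 [-1.4 -1.1]
 [-0.2  0.6]
 [ 0.   0.3]
 [-0.3  0.5]
 [-0.4  0.3]
 [-0.2 -3.9]
 [-0.3 -1.1]
 [-0.7 -0.2]
 [-0.  -0.3]]
[[566.8 -41.5 107.3]
 [559.1  18.  107.3]
 [551.5  77.5 107.3]
 [543.8 137.  107.3]
 [724.  -66.6 126. ]
 [689.3 201.2 126. ]
 [525.6 -92.2  90. ]
 [491.  175.6  90. ]]
th top [ 461.2 -339.8  166.5] [-0.36 -0.24 -0.34 -0.01]
[ 474.  -327.9]
[ 476.2 -352.1]
[ 447.3 -354.2]
[ 445.6 -330.1]
s [ 449.8 -329.1]
s [ 474.1 -319. ]
s [ 475.6 -350.5]
s [ 452.  -353.4]
jar [366. -20.]
cup [ 678. -330.]
small [ 448. -219.]
small2 [ 560. -389.]
```

```bash
cat >> h.py <<'E'
def cur():
    s=r.sense();return s,np.array(s['eef_pos']),Ro.from_euler('xyz',s['tcp_rot'])
def down(yaw): # deg
    return Ro.from_euler('xyz',[-90,0,yaw],degrees=True)
def rem(p,R):
    s,p0,R0=cur()
    print('t',round(s['clock'],2),'pos',p0.round(1),'F',np.round(s['contact_force'],1),'op',round(s['opening'],3))
    print('turn',(R0.inv()*R).as_rotvec(degrees=True).round(2),'shift now cm',(R0.inv().apply(p-p0)/10).round(3),'after turn',(R.inv().apply(p-p0)/10).round(3))
E
python3 - <<'E'
from h import *
rem(np.array([461,-340,242]),down(-85.3))
E
```

```text
t 0.1 pos [ 204.1 -590.3  241.7] F [-0.9 -0.5  0.2] op 1.005
turn [ 1.000e-02  1.437e+01 -7.000e-02] shift now cm [-1.5265e+01 -1.5000e-02  3.2460e+01] after turn [-22.843  -0.034  27.657]
```

```bash
python3 -m crank '[[0,4.8,0,0,0,0,1],[0,4.8,0,0,0,0,1],[0,4.8,0,0,0,0,1],[0,0,0,-2.3,0,2.8,1],[0,0,0,-2.3,0,2.8,1],[0,0,0,-2.3,0,2.8,1],[0,0,0,-2.3,0,2.8,1],[0,0,0,-2.3,0,2.8,1],[0,0,0,-2.3,0,2.8,1],[0,0,0,-2.3,0,2.8,1]]' 60; python3 - <<'E'
from h import *
rem(np.array([461,-340,242]),down(-85.3))
E
```

```text
clock: 0.93
eef_pos: [388.9, -412.7, 237.5]
tcp_rot: [-1.575, 0.005, -1.513]
contact_force: [0.1, 0.1, 0.6]
opening: 0.999
t 0.93 pos [ 388.9 -412.7  237.5] F [0.1 0.1 0.6] op 0.999
turn [ 0.25 -1.38 -0.3 ] shift now cm [-6.844 -0.453  7.613] after turn [-6.657 -0.454  7.777]
```

```bash
python3 -m crank '[[0,-1.4,0,-2.2,-0.1,2.5,1],[0,0,0,-2.2,-0.1,2.5,1],[0,0,0,-2.2,-0.1,2.6,1],[0,0,0,0,0,0,1],[0,0,0,0,0,0,1],[0,0,0,0,0,0,1],[0,0,0,0,0,0,1],[0,0,0,0,0,0,1],[0,0,0,0,0,0,1],[0,0,0,0,0,0,1]]' 60; python3 - <<'E'
from h import *
rem(np.array([461,-340,242]),down(-85.3))
for n in ("scene","top"):
    i=cams.grab_frame(n); cv2.imwrite(f"pics/{n}1.png",i)
t=cv2.imread("pics/top1.png"); s=cv2.imread("pics/scene1.png")
c=np.zeros((500,800,3),np.uint8)
c[:400,:400]=cv2.resize(t[195:275,370:450],None,fx=5,fy=5); c[:500,400:]=cv2.resize(s[190:315,80:180],None,fx=4,fy=4)
cv2.imwrite("pics/z4.png",c)
E
```

```text
clock: 1.77
eef_pos: [464.1, -333.2, 238.3]
tcp_rot: [-1.577, 0.009, -1.484]
contact_force: [-0.1, 0.6, -0.5]
opening: 0.999
t 1.77 pos [ 464.1 -333.2  238.3] F [-0.1  0.6 -0.5] op 0.999
turn [ 0.38  0.3  -0.51] shift now cm [ 0.643 -0.37  -0.368] after turn [ 0.649 -0.367 -0.362]
```

View pics/z4.png

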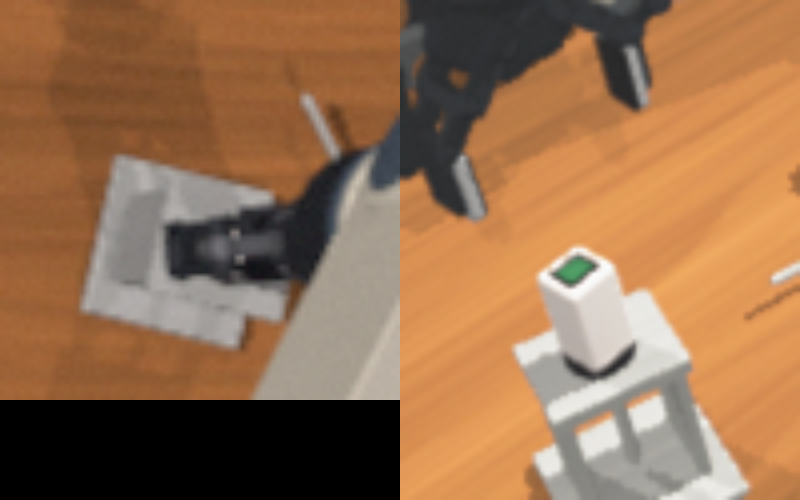

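View pics/scene1.png

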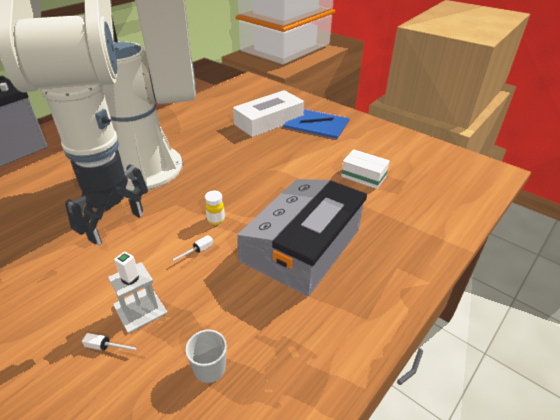

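View pics/top1.png

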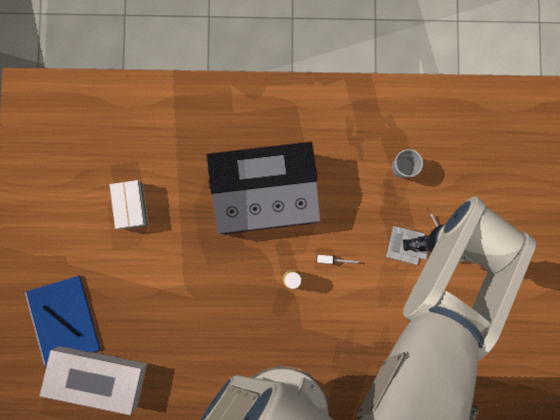

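```bash
python3 -m crank '[[0.4,0.3,-0.5,0.65,0,-0.36,1],[0,0,0,0,0,0,1],[0,0,0,0,1.5,0,1],[0,0,0,0,2,0,1],[0,0,0,0,2,0,1],[0,0,0,0,2,0,1],[0,0,0,0,1.5,0,1],[0,0,0,0,0,0,1],[0,0,0,0,0,0,1],[0,0,0,0,0,0,1]]' 60; python3 - <<'E'
from h import *
rem(np.array([461,-340,137]),down(-85.3))
E
```

```text
clock: 2.7
eef_pos: [460.8, -344.4, 147.6]
tcp_rot: [-1.565, -0.005, -1.493]
contact_force: [-0.1, 0.6, 0.0]
opening: 1.0
t 2.7 pos [ 460.8 -344.4  147.6] F [-0.1  0.6  0. ] op 1.0
turn [-0.31 -0.25  0.3 ] shift now cm [-0.446  1.062  0.051] after turn [-0.441  1.064  0.059]
```

```bash
python3 -m crank '[[-0.3,-0.2,0.3,-0.4,0.5,0.05,1],[0,0,0,0,0.5,0,1],[0,0,0,0,0,0,1],[0,0,0,0,0,0,1],[0,0,0,0,0,0,1],[0,0,0,0,0,0,1],[0,0,0,0,0,0,1],[0,0,0,0,0,0,1],[0,0,0,0,0,0,1],[0,0,0,0,0,0,1]]' 60; python3 - <<'E'
from h import *
rem(np.array([461,-340,137]),down(-85.3))
for n in ("scene","top"):
    i=cams.grab_frame(n); cv2.imwrite(f"pics/{n}2.png",i)
t=cv2.imread("pics/top2.png"); s=cv2.imread("pics/scene2.png")
c=np.zeros((500,800,3),np.uint8)
c[:400,:400]=cv2.resize(t[195:275,370:450],None,fx=5,fy=5); c[:500,400:]=cv2.resize(s[205:330,80:180],None,fx=4,fy=4)
cv2.imwrite("pics/z5.png",c)
E
```

```text
clock: 3.53
eef_pos: [463.2, -341.6, 141.2]
tcp_rot: [-1.566, -0.004, -1.489]
contact_force: [0.8, 0.5, 0.1]
opening: 1.001
t 3.53 pos [ 463.2 -341.6  141.2] F [0.8 0.5 0.1] op 1.001
turn [-0.29 -0.02  0.24] shift now cm [-0.183  0.422 -0.211] after turn [-0.182  0.423 -0.209]
```

View pics/z5.png

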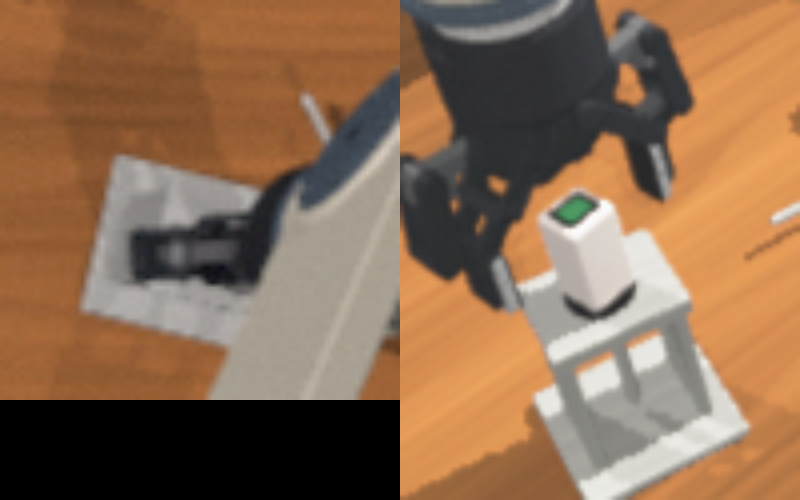

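```bash
python3 -m crank '[[-0.3,0,0.3,-0.25,0.5,-0.3,1],[0,0,0,0,0,0,1],[0,0,0,0,0,0,1],[0,0,0,0,0,0,-0.2],[0,0,0,0,0,0,-0.6],[0,0,0,0,0,0,-1],[0,0,0,0,0,0,-1],[0,0,0,0,0,0,-1],[0,0,0,0,0,0,-1],[0,0,0,0,0,0,-1]]' 60; python3 - <<'E'
from h import *
rem(np.array([461,-340,137]),down(-85.3))
E
```

```text
clock: 4.47
eef_pos: [459.6, -339.1, 135.6]
tcp_rot: [-1.572, 0.002, -1.489]
contact_force: [-0.8, -1.1, -1.0]
opening: 0.321
t 4.47 pos [ 459.6 -339.1  135.6] F [-0.8 -1.1 -1. ] op 0.321
turn [ 0.06 -0.03 -0.11] shift now cm [ 0.098 -0.143  0.133] after turn [ 0.098 -0.143  0.133]
```

```bash
python3 -m crank '[[0,0,0,0,0,0,-1],[0,0,0,0,0,0,-1],[0,0,0,0,-0.5,0,-1],[0,0,0,0,-1,0,-1],[0,0,0,0,-1,0,-1],[0,0,0,0,-1,0,-1],[0,0,0,0,-1,0,-1],[0,0,0,0,-1,0,-1],[0,0,0,0,-1,0,-1],[0,0,0,0,-1,0,-1]]' 60; python3 - <<'E'
from h import *
rem(np.array([460,-340,260]),down(-85.3))
E
```

```text
clock: 5.3
eef_pos: [459.0, -338.8, 217.4]
tcp_rot: [-1.573, 0.003, -1.489]
contact_force: [0.3, -0.6, -1.2]
opening: 0.324
t 5.3 pos [ 459.  -338.8  217.4] F [ 0.3 -0.6 -1.2] op 0.324
turn [ 0.13 -0.03 -0.17] shift now cm [ 0.117 -4.258  0.076] after turn [ 0.129 -4.257  0.085]
```

```bash
cat >> h.py <<'E'
A=0.129
N=np.array([-np.sin(np.radians(20))*np.cos(A),-np.sin(np.radians(20))*np.sin(A),np.cos(np.radians(20))])
_x=np.array([np.sin(A),-np.cos(A),0]); RP=Ro.from_matrix(np.c_[_x,-N,np.cross(_x,-N)])
PORT=np.array([[566.8,-41.4,108.],[559.1,18,108],[551.4,77.6,108],[543.7,137.2,108]])
L=30.6
def port(k,d,off=(0,0,0)): return PORT[k]+np.array(off)+N*(L+d)
E
python3 -m crank '[[0,0,0,0,-1,0,-1],[0,0,0,0,-1,0,-1],[0,0,0,0,-1,0,-1],[0,0,0,0,-1,0,-1],[0,0,0,0,-1,0,-1],[0,0,0,0,0,0,-1],[0,0,0,0,0,0,-1],[0,0,0,0,0,0,-1],[0,0,0,0,0,0,-1],[0,0,0,0,0,0,-1]]' 60; python3 - <<'E'
from h import *
rem(port(0,120),RP)
print(port(0,120),N)
for n in ("scene","top"):
    i=cams.grab_frame(n); cv2.imwrite(f"pics/{n}3.png",i)
E
```

```text
clock: 6.13
eef_pos: [459.7, -339.3, 275.9]
tcp_rot: [-1.57, 0.001, -1.489]
contact_force: [-0.2, 0.0, -0.6]
opening: 0.321
t 6.13 pos [ 459.7 -339.3  275.9] F [-0.2  0.  -0.6] op 0.321
turn [19.97 -2.69  0.44] shift now cm [-28.573   2.659   7.958] after turn [-28.166   5.662   7.84 ]
[515.71974668 -48.02614877 249.51770869] [-0.33917831 -0.04399833  0.93969262]
```

View pics/scene3.png

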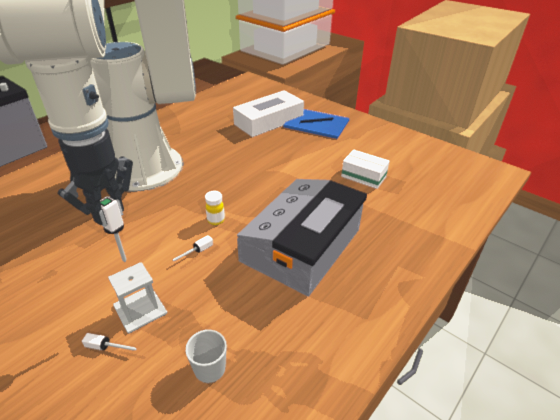

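```bash
python3 -m crank '[[1,0,0,-1.5,0,0.5,-1],[2,-0.4,0,-2.5,0.1,0.8,-1],[2,-0.4,0,-2.8,0.1,0.8,-1],[2,-0.4,0,-2.8,0.1,0.8,-1],[2,-0.4,0,-2.8,0.1,0.8,-1],[2,-0.4,0,-2.8,0.1,0.8,-1],[2,-0.4,0,-2.5,0.1,0.8,-1],[2,-0.3,0,-2,0.1,0.6,-1],[2,0,0,-1.5,0.1,0.4,-1],[1,0,0,-1,0,0.2,-1]]' 60; python3 - <<'E'
from h import *
rem(port(0,120),RP)
E
```

```text
clock: 7.07
eef_pos: [501.2, -97.2, 272.6]
tcp_rot: [-1.241, 0.002, -1.445]
contact_force: [0.3, -0.5, -0.3]
opening: 0.322
t 7.07 pos [501.2 -97.2 272.6] F [ 0.3 -0.5 -0.3] op 0.322
turn [ 1.11 -0.23 -0.02] shift now cm [-4.695  2.852  1.198] after turn [-4.691  2.874  1.161]
```

```bash
python3 -m crank '[[0.6,0,0,-1.2,0.5,0.3,-1],[0.5,-0.2,0,-1.2,0.5,0.3,-1],[0,0,0,-1.2,0.5,0.3,-1],[0,0,0,-0.8,0.5,0.2,-1],[0,0,0,-0.3,0.3,0.1,-1],[0,0,0,0,0,0,-1],[0,0,0,0,0,0,-1],[0,0,0,0,0,0,-1],[0,0,0,0,0,0,-1],[0,0,0,0,0,0,-1]]' 60; python3 - <<'E'
from h import *
rem(port(0,110),RP)
E
```

```text
clock: 7.9
eef_pos: [511.4, -42.2, 254.3]
tcp_rot: [-1.22, 0.003, -1.441]
contact_force: [0.5, 0.3, -0.6]
opening: 0.324
t 7.9 pos [511.4 -42.2 254.3] F [ 0.5  0.3 -0.6] op 0.324
turn [-0.09  0.01 -0.17] shift now cm [0.639 1.566 0.168] after turn [0.634 1.567 0.171]
```

```bash
python3 -m crank '[[0,0,-0.1,0.5,0.7,0.15,-1],[0,0,0,0.1,0.5,0.05,-1],[0,0,0,0,0,0,-1],[0,0,0,0,0,0,-1],[0,0,0,0,0,0,-1],[0,0,0,0,0,0,-1],[0,0,0,0,0,0,-1],[0,0,0,0,0,0,-1],[0,0,0,0,0,0,-1],[0,0,0,0,0,0,-1]]' 60; python3 - <<'E'
from h import *
rem(port(0,100),RP)
for n in ("scene","top"):
    i=cams.grab_frame(n); cv2.imwrite(f"pics/{n}4.png",i)
t=cv2.imread("pics/top4.png"); s=cv2.imread("pics/scene4.png")
c=np.zeros((600,800,3),np.uint8)
c[:600,:400]=cv2.resize(t[170:290,260:340],None,fx=5,fy=5); c[:600,400:]=cv2.resize(s[140:260,210:290],None,fx=5,fy=5)
cv2.imwrite("pics/z6.png",c)
s,p,R=cur()
y=R.as_matrix()[:,1]
for d in (L,L+5,L+90): print(d,crop([0,0],1,(0,0)), ((proj('top',p+y*d)-[260,170])*5+2).round(),((proj('scene',p+y*d)-[210,140])*5+2+[400,0]).round())
E
```

```text
clock: 8.73
eef_pos: [519.0, -49.3, 242.7]
tcp_rot: [-1.22, 0.001, -1.443]
contact_force: [0.6, 0.2, -1.6]
opening: 0.323
t 8.73 pos [519.  -49.3 242.7] F [ 0.6  0.2 -1.6] op 0.323
turn [-0.11 -0.1  -0.01] shift now cm [-0.17   1.254 -0.061] after turn [-0.17   1.254 -0.058]
30.6 [0. 0.] [[232. 224.]] [[598. 225.]]
35.6 [0. 0.] [[230. 222.]] [[602. 235.]]
120.6 [0. 0.] [[212. 176.]] [[659. 394.]]
```

View pics/z6.png

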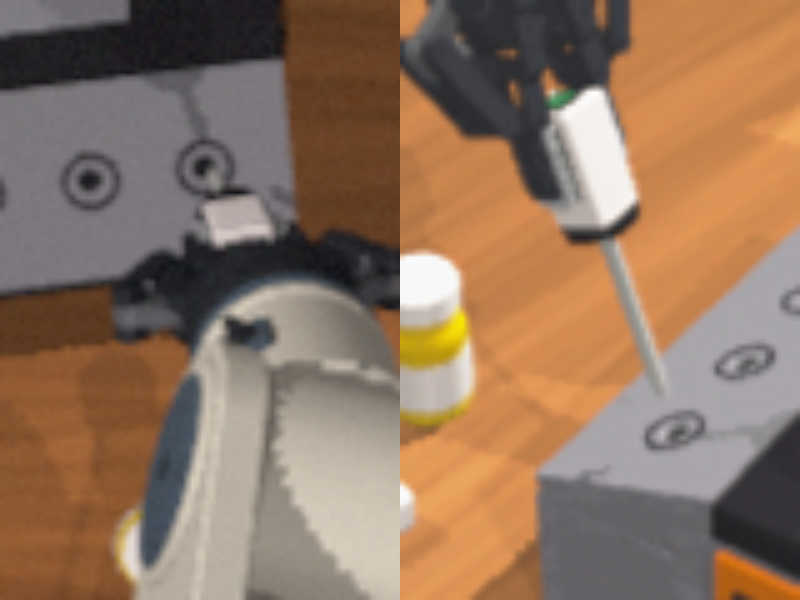

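```bash
python3 -m crank '[[-0.1,-0.1,0,-0.2,0.5,-0.06,-1],[0,0,0,0,0.5,0,-1],[0,0,0,0,0.5,0,-1],[0,0,0,0,0,0,-1],[0,0,0,0,0,0,-1],[0,0,0,0,0,0,-1],[0,0,0,0,0,0,-1],[0,0,0,0,0,0,-1],[0,0,0,0,0,0,-1],[0,0,0,0,0,0,-1]]' 60; cat > look.py <<'E'
import sys
from h import *
k=int(sys.argv[1]);d=float(sys.argv[2]);tag=sys.argv[3]
rem(port(k,d),RP)
if len(sys.argv)>4: sys.exit()
s,p,R=cur();y=R.as_matrix()[:,1]
out=[]
for n in ('top','scene'):
    i=cams.grab_frame(n); cv2.imwrite(f"pics/{n}{tag}.png",i)
    c=proj(n,PORT[k])[0].round().astype(int); o=c-[20,40]
    out.append(cv2.resize(i[o[1]:o[1]+60,o[0]:o[0]+40],None,fx=10,fy=10,interpolation=cv2.INTER_CUBIC))
    print(n,'tip',((proj(n,p+y*(L+90))[0]-o+.5)*10-.5+[400*(n=='scene'),0]).round(),'port',((proj(n,PORT[k])[0]-o+.5)*10-.5+[400*(n=='scene'),0]).round())
cv2.imwrite(f"pics/l{tag}.png",np.hstack(out))
E
python3 look.py 0 95 5
```

```text
clock: 9.67
eef_pos: [523.7, -46.3, 226.5]
tcp_rot: [-1.222, 0.0, -1.441]
contact_force: [-0.3, -0.6, -1.0]
opening: 0.32
t 9.67 pos [523.7 -46.3 226.5] F [-0.3 -0.6 -1. ] op 0.32
turn [ 0.03  0.02 -0.02] shift now cm [0.071 0.061 0.025] after turn [0.071 0.061 0.025]
top tip [200. 410.] port [200. 403.]
scene tip [602. 383.] port [608. 404.]
```

View pics/l5.png

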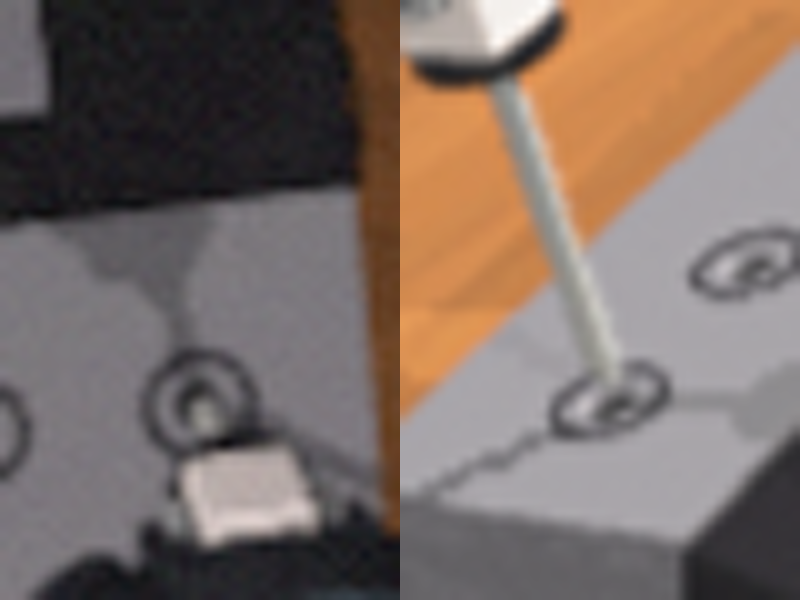

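```bash
python3 -m crank '[[0,0,0,0.07,0.2,0.02,-1],[0,0,0,0,0.3,0,-1],[0,0,0,0,0.3,0,-1],[0,0,0,0,0.3,0,-1],[0,0,0,0,0.3,0,-1],[0,0,0,0,0,0,-1],[0,0,0,0,0,0,-1],[0,0,0,0,0,0,-1],[0,0,0,0,0,0,-1],[0,0,0,0,0,0,-1]]' 60; python3 look.py 0 80 6
```

```text
clock: 10.6
eef_pos: [528.9, -46.3, 211.5]
tcp_rot: [-1.223, 0.0, -1.441]
contact_force: [-0.6, 0.5, -0.8]
opening: 0.321
t 10.6 pos [528.9 -46.3 211.5] F [-0.6  0.5 -0.8] op 0.321
turn [ 0.09  0.02 -0.04] shift now cm [ 0.001 -0.026  0.047] after turn [ 0.001 -0.026  0.047]
top tip [196. 396.] port [200. 403.]
scene tip [619. 440.] port [608. 404.]
```

View pics/l6.png

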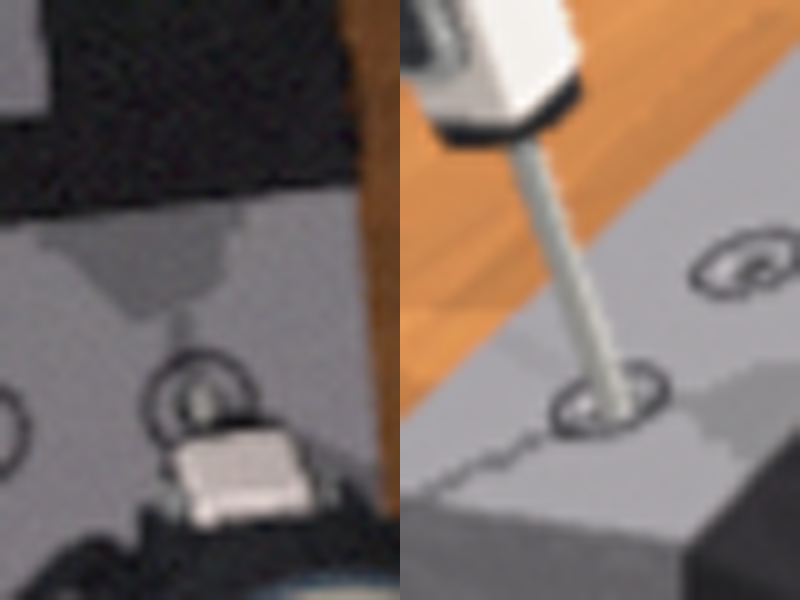

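```bash
python3 -m crank '[[0,0,0,0,0.3,0.04,-1],[0,0,0,0,0.3,0,-1],[0,0,0,0,0.3,0,-1],[0,0,0,0,0.3,0,-1],[0,0,0,0,0.3,0,-1],[0,0,0,0,0.3,0,-1],[0,0,0,0,0.3,0,-1],[0,0,0,0,0,0,-1],[0,0,0,0,0,0,-1],[0,0,0,0,0,0,-1]]' 60; python3 look.py 0 60 7 q
```

```text
clock: 11.53
eef_pos: [537.0, -45.1, 189.3]
tcp_rot: [-1.224, 0.001, -1.441]
contact_force: [-1.6, 0.2, -0.4]
opening: 0.321
t 11.53 pos [537.  -45.1 189.3] F [-1.6  0.2 -0.4] op 0.321
turn [ 0.13  0.02 -0.05] shift now cm [ 0.016 -0.393  0.04 ] after turn [ 0.017 -0.392  0.041]
```

```bash
python3 -m crank '[[0,0,0,0,0.15,0.03,-1],[0,0,0,0,0.15,0,-1],[0,0,0,0,0.15,0,-1],[0,0,0,0,0.15,0,-1],[0,0,0,0,0.15,0,-1],[0,0,0,0,0.15,0,-1],[0,0,0,0,0.15,0,-1],[0,0,0,0,0.15,0,-1],[0,0,0,0,0.15,0,-1],[0,0,0,0,0.15,0,-1]]' 60; python3 look.py 0 45 7 q
```

```text
clock: 12.37
eef_pos: [542.5, -44.3, 174.3]
tcp_rot: [-1.224, 0.001, -1.441]
contact_force: [-0.2, 0.4, -0.4]
opening: 0.318
t 12.37 pos [542.5 -44.3 174.3] F [-0.2  0.4 -0.4] op 0.318
turn [ 0.14  0.02 -0.06] shift now cm [ 0.025 -0.495  0.03 ] after turn [ 0.025 -0.495  0.031]
```

```bash
python3 look.py 0 45 8
```

```text
t 12.37 pos [542.5 -44.3 174.3] F [-0.2  0.4 -0.4] op 0.318
turn [ 0.14  0.02 -0.06] shift now cm [ 0.025 -0.495  0.03 ] after turn [ 0.025 -0.495  0.031]
top tip [181. 358.] port [200. 403.]
scene tip [669. 575.] port [608. 404.]
```

View pics/l8.png

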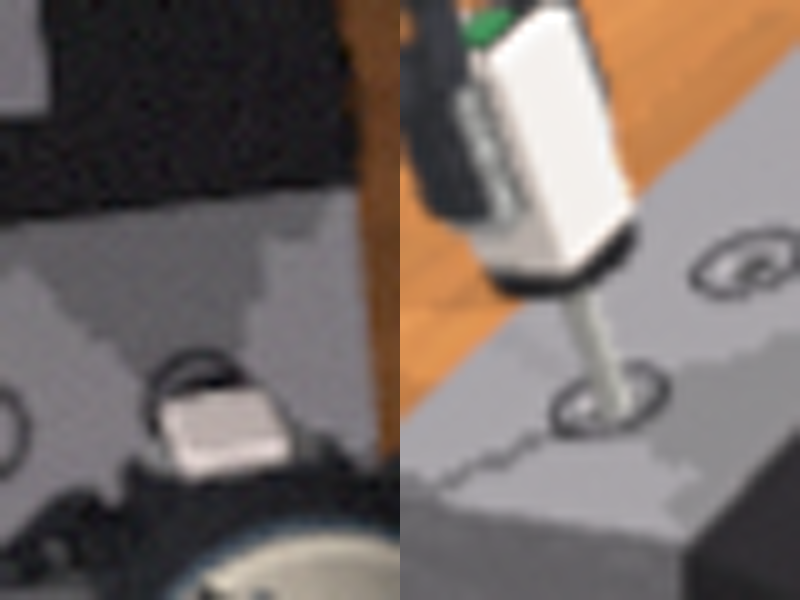

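```bash
python3 -m crank '[[0.1,0,0,0,0.25,0.03,-1],[0,0,0,0,0.25,0,-1],[0,0,0,0,0.25,0,-1],[0,0,0,0,0.25,0,-1],[0,0,0,0,0.25,0,-1],[0,0,0,0,0.25,0,-1],[0,0,0,0,0.25,0,-1],[0,0,0,0,0.25,0,-1],[0,0,0,0,0.25,0,-1],[0,0,0,0,0.25,0,-1]]' 60; python3 look.py 0 0 9 q
```

```text
clock: 13.3
eef_pos: [551.8, -43.0, 148.4]
tcp_rot: [-1.223, 0.001, -1.441]
contact_force: [0.1, 0.0, -1.4]
opening: 0.32
t 13.3 pos [551.8 -43.  148.4] F [ 0.1  0.  -1.4] op 0.32
turn [ 0.07  0.02 -0.06] shift now cm [0.035 1.249 0.037] after turn [0.034 1.249 0.035]
```

```bash
python3 -m crank '[[0.1,0,0,0.03,0.15,0.03,-1],[0,0,0,0,0.15,0,-1],[0,0,0,0,0.15,0,-1],[0,0,0,0,0.15,0,-1],[0,0,0,0,0.12,0,-1],[0,0,0,0,0.1,0,-1],[0,0,0,0,0.1,0,-1],[0,0,0,0,0.1,0,-1],[0,0,0,0,0.1,0,-1],[0,0,0,0,0.1,0,-1]]' 60; python3 look.py 0 0 9
```

```text
clock: 14.13
eef_pos: [556.1, -42.5, 136.5]
tcp_rot: [-1.222, 0.001, -1.441]
contact_force: [-24.4, -2.1, 39.8]
opening: 0.318
t 14.13 pos [556.1 -42.5 136.5] F [-24.4  -2.1  39.8] op 0.318
turn [ 0.    0.04 -0.1 ] shift now cm [ 0.025 -0.014  0.035] after turn [ 0.025 -0.014  0.035]
top tip [167. 322.] port [200. 403.]
scene tip [717. 708.] port [608. 404.]
```

View pics/l9.png

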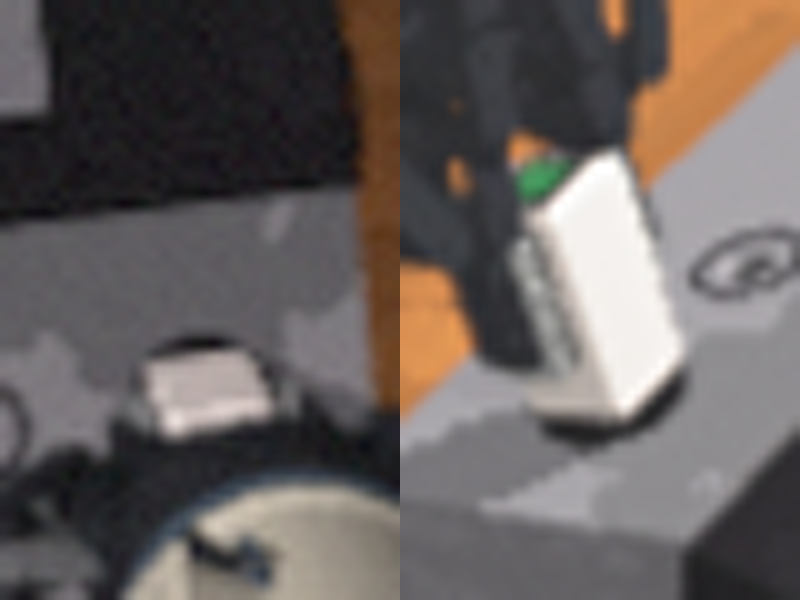

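```bash
python3 -m crank '[[0,0,0,0,-0.05,0,-1],[0,0,0,0,0,0,-1],[0,0,0,0,0,0,-1],[0,0,0,0,0,0,-0.2],[0,0,0,0,0,0,0],[0,0,0,0,0,0,0.2],[0,0,0,0,0,0,0.3],[0,0,0,0,0,0,0.3],[0,0,0,0,0,0,0.3],[0,0,0,0,0,0,0.3]]'; python3 look.py 0 0 10
```

```text
clock: 15.07
eef_pos: [558.4, -43.1, 138.6]
tcp_rot: [-1.216, -0.0, -1.441]
contact_force: [0.9, 0.7, 0.3]
opening: 0.648
t 15.07 pos [558.4 -43.1 138.6] F [0.9 0.7 0.3] op 0.648
turn [-0.31  0.03  0.01] shift now cm [-0.063  0.105 -0.247] after turn [-0.063  0.107 -0.246]
top tip [170. 310.] port [200. 403.]
scene tip [725. 709.] port [608. 404.]
```

View pics/l10.png

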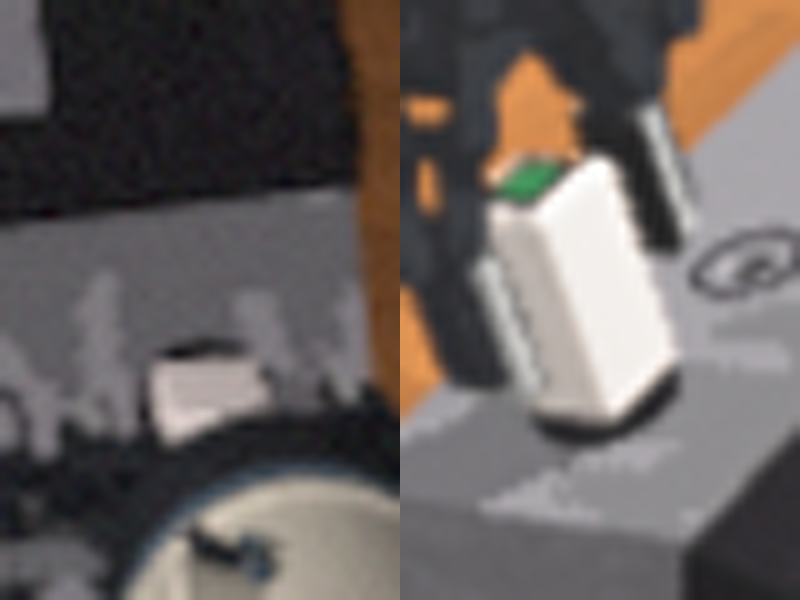

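```bash
python3 -m crank '[[0,0,0,0,0,-0.1,0.6],[0,0,0,0,0,0,0.6],[0,0,0,0,-0.6,0,0.6],[0,0,0,0,-1,0,0.6],[0,0,0,0,-1.5,0,0.6],[0,0,0,0,-2,0,0.6],[0,0,0,0,-2,0,0.6],[0,0,0,0,-2,0,0.6],[0,0,0,0,-1,0,0.6],[0,0,0,0,0,0,0.6]]'; python3 -m crank '[[0,0,0,0,-1,-2,0.6],[0,0,0,0,-1,-2,0.6],[0,0,0,0,-1,-2,0.6],[0,0,0,0,-1,-2,0.6],[0,0,0,0,-1,-2,0.6],[0,0,0,0,0,0,0.6],[0,0,0,0,0,0,0.6],[0,0,0,0,0,0,0.6],[0,0,0,0,0,0,0.6],[0,0,0,0,0,0,0.6]]'; python3 look.py 0 0 11
```

```text
clock: 16.0
eef_pos: [518.6, -48.2, 240.7]
tcp_rot: [-1.218, -0.001, -1.442]
contact_force: [-0.1, -0.2, -0.3]
opening: 0.796
clock: 16.83
eef_pos: [405.0, -62.8, 254.7]
tcp_rot: [-1.213, -0.004, -1.442]
contact_force: [-1.0, -0.5, 0.7]
opening: 0.803
t 16.83 pos [405.  -62.8 254.7] F [-1.  -0.5  0.7] op 0.803
turn [-0.53  0.07  0.2 ] shift now cm [-0.089 16.398 10.174] after turn [-0.044 16.304 10.324]
top tip [271. 865.] port [200. 403.]
scene tip [191. 116.] port [608. 404.]
```

View pics/l11.png

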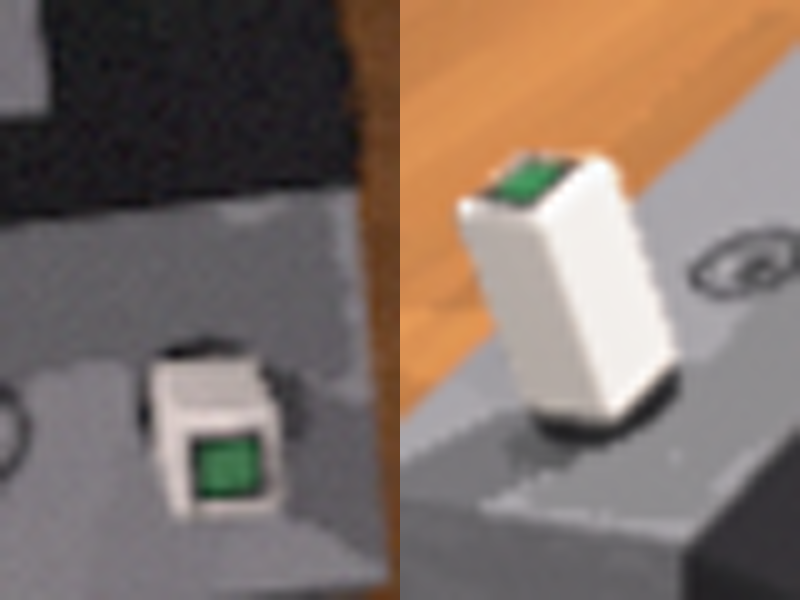

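View pics/scene11.png

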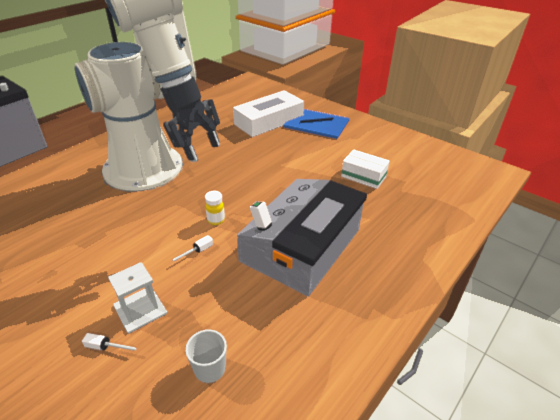

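```bash
python3 - <<'E'
from h import *
f=lambda n,u:(np.array(u)+.5)/10-.5+proj(n,PORT[0])[0].round()-[20,40]
p,e=tri(f('top',(228,466)),f('scene',(130,181)));print(p.round(1),e.round(2),(PORT[0]+61*N).round(1), np.degrees(np.arccos((p-PORT[0])@N/np.linalg.norm(p-PORT[0]))))
print(r.sense()['qvel'].round(3)); order.sign_off()
E
```

```text
[546.2 -44.6 166.3] [-0.12 -0.12 -0.16  0.01] [546.1 -44.1 165.3] 0.5813243147604924
[-0.001 -0.003  0.005  0.001  0.003 -0.001]
the job is handed in; nothing more can be done
```

The thermometer is fully home in port0, the right-most port, and I have handed the job in at about 17 s.

- **Insertion:** I lifted it out of the stand, tilted it to the port's axis and lowered it in the grip. There was no resistance past the 35–40 mm ice-pack depth, so I did not need to try the other ports. It stopped only when the collar met the panel, with about 47 N measured on the tool.
- **Last checks:** After release and retreat, both cameras put the top of the handle about 1 mm from where a fully seated thermometer would have it. The axis came out 0.6° off the port's. The gripper stands clear and the bystanders look unmoved in the pictures.
- **Disagreement:** The two smaller look-alike thermometers were standing in the first picture and lying on the desk in the second. The arm was never near them, so they fell on their own. They stayed on the desk.

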